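# Stamp a batch tag and wind the soak timer

### The job

Log a soak batch: slide the blue tag paddle into the mouth of the stamper, lying flat and straight between the white lines with its tag end up against the back stop (a few millimetres short is fine), then press the red plunger all the way down to its stop, hold it there a moment and let it come fully back up. After that, wind the blue key of the timer clockwise, in as many part-turns as it takes, until it is fully wound. Leave the blue paddle in the stamper, and do not disturb the orange paddle, the bottle, the jar or the can.

Things in the scene. Friction and masses are not known exactly. Their poses are not given: they have to be found in the camera images.
- stamper: Grey C-shaped stamper fixed to the table. Origin on the table under the stamp axis; -x is its open mouth, +x its column. Base 72 mm wide, 20 mm thick, x = -130 to +95 mm; on it a back stop 12 mm high, front face at x = +27 mm, and white lines along x at y = +-26 mm. Column 50 mm wide, x = +60 to +95 mm; overhanging arm 44 mm wide, x = -25 to +95 mm, z = 90 to 120 mm.
- anvil (a point): Point on the top face of the stamper's base, straight under the stamp, 20 mm above the table; axes as the stamper's. The blue paddle's origin belongs here: touching the back stop it lies at x = +2 mm.
- plunger (a joint): Downward travel of the sprung plunger in m: 0 = up, 0.022 = at its stop. The spring pushes back with 4 N at the top to 9 N at the stop and returns it. It carries a black stamp 34 x 36 mm, whose underside is 30 mm above the base when up and 8 mm above it at the stop.
- plunger_top (a point): Centre of the top of the plunger's red mushroom knob (44 mm across, 20 mm thick), 162 mm above the table when up; moves with the plunger. The knob's underside is 22 mm above the arm when up.
- timer: White round wind-up timer fixed to the table, 97 mm across and 50 mm high, with the key on its top. Origin on the table on its axis, z up.
- key (a joint): Winding of the timer's blue key in rad: grows clockwise seen from above, 0 = run down, 3.0 = fully wound at its stop. It starts partly wound and stays where it is left; the torque to turn it is about 0.1 N m.
- key_grip (a point): Point to grip on the key's wing, on the turning axis, 75 mm above the table. The upright wing is 44 mm long (along this point's x), 12 mm thick (along y), from 57 to 87 mm above the table. Below it is a round flange 52 mm across.
- paddle_blue: Loose blue tag paddle, a plate 6 mm thick. Origin at the underside, under the centre of its tag end (50 mm along x, 46 mm along y, with a paper tag on top). A neck 24 mm wide runs from it to x = -118 mm and carries an upright grip tab: 34 mm along x, 12 mm thick along y, centred on x = -95 mm, z = 6 to 46 mm. About 60 g.
- paddle_orange: The same paddle in orange; a bystander on the same drape.
- amber_bottle: Amber bottle 44 mm across, 105 mm high, standing beside the stamper's mouth. Origin at the centre of its underside.
- white_jar: White jar with green cap, 48 mm across, 70 mm high, standing on the other side of the stamper's mouth. Origin at the centre of its underside.
- spray_can: White can 52 mm across, 130 mm high, standing behind the timer. Origin at the centre of its underside.
Not all that is in view belongs to the job. What is shaped like the timer but green or yellow is not meant.

How it is judged:
On the way, in this order (a step that is already met when the one before it is completed fails the run):
1. the blue paddle lies flat and straight on the stamper's base, its tag under the stamp, with the plunger up (x of paddle_blue in the frame of anvil between -0.008 and 0.006 m and y of paddle_blue in the frame of anvil between -0.008 and 0.008 m and z of paddle_blue in the frame of anvil between -0.004 and 0.004 m and angle between the x axis of paddle_blue and the x axis of anvil, either way round below 0.15 rad and angle between paddle_blue's own z axis and vertical below 0.08 rad and value of joint plunger below 0.004 m), for 0.2 s.
2. the plunger is pressed down to its stop on the tag and held there a moment (x of paddle_blue in the frame of anvil between -0.008 and 0.006 m and y of paddle_blue in the frame of anvil between -0.008 and 0.008 m and z of paddle_blue in the frame of anvil between -0.004 and 0.004 m and angle between the x axis of paddle_blue and the x axis of anvil, either way round below 0.15 rad and angle between paddle_blue's own z axis and vertical below 0.08 rad and value of joint plunger above 0.02 m), for 0.2 s.
3. the plunger has come back up (value of joint plunger below 0.003 m), for 0.1 s.
4. the timer's key is fully wound (value of joint key above 2.8 rad), for 0.2 s.
At the end, for the whole second after the job is handed in: Blue paddle at rest flat on the stamper base, within 8 mm of the anvil point sideways and lengthways, straight within 0.15 rad; plunger up (within 3 mm); key past 2.8 of 3.0 rad; orange paddle, bottle, jar and can within 20 mm of their starts, upright (x of paddle_blue in the frame of anvil between -0.008 and 0.006 m and y of paddle_blue in the frame of anvil between -0.008 and 0.008 m and z of paddle_blue in the frame of anvil between -0.004 and 0.004 m and angle between the x axis of paddle_blue and the x axis of anvil, either way round below 0.15 rad and angle between paddle_blue's own z axis and vertical below 0.08 rad and value of joint plunger below 0.003 m and value of joint key above 2.8 rad and linear speed of paddle_blue below 0.02 m/s and distance of each of paddle_orange, amber_bottle, white_jar, spray_can from where it was at the start of the episode below 0.02 m and angle between each of amber_bottle, white_jar, spray_can's own z axis and vertical below 0.2 rad); the robot touches nothing.
It fails at once if the amber bottle is knocked more than 20 mm away or tipped (distance of amber_bottle from where it was at the start of the episode above 0.02 m or angle between amber_bottle's own z axis and vertical above 0.5 rad).
It fails at once if the white jar is knocked more than 20 mm away or tipped (distance of white_jar from where it was at the start of the episode above 0.02 m or angle between white_jar's own z axis and vertical above 0.5 rad).
It fails at once if the spray can is knocked more than 20 mm away or tipped (distance of spray_can from where it was at the start of the episode above 0.02 m or angle between spray_can's own z axis and vertical above 0.5 rad).
It fails at once if the orange paddle is moved more than 20 mm (distance of paddle_orange from where it was at the start of the episode above 0.02 m).
It also fails if it takes over 72 s, if anything falls off the work surface, if the arm or the gripper's body presses on something with over 40 N, if the wrist force passes 120 N, or if a joint passes its speed limit or range.

### The arm

A 6-joint arm with a two-finger parallel gripper is mounted at the origin on the work surface. World frame = base frame: x ahead of the robot, y to its left, z up, the work surface at z = 0. Lengths are in m, angles in rad, forces in N, time in s.
With the tool pointing down it reaches from about 0.425 to 0.95 m from the base axis. Payload 3.5 kg.
Tool frame: the origin (TCP) lies between the finger pads; the fingertips stand 25 mm ahead of it and the grasp point (between the pads) lies 6 mm ahead of it (ctrl.finger_overhang is the distance from the TCP to the fingertips, in m); x points along the fingers, y is the direction in which the jaws open and shut, and the axes are right-handed (so a half turn about x gives the same grasp; the last joint's range is limited). The gripper opens to 85 mm and grips with 20 to 120 N. Pads are 22 mm wide; open, the fingers measure 114 mm over their backs; the gripper's body (76 mm by 85 mm) begins 54 mm behind the grasp point. The pads swing forward as they close: fully open they stand 13 mm farther back than shut.
Start: joints at [-1.264, 0.286, 1.577, -0, 1.279, -0.15], TCP at [0.298, -0.606, 0.256] pointing down, gripper open.
Joint ranges: [-2.77, 2.77], [-0.9, 2.22], [0.21, 2.48], [-1.53, 4.67], [0.24, 2.81], [-2.84, 2.84]. Speed limits (rad/s): [2.79, 2.79, 3.14, 3.14, 3.14, 3.14].

### API

Orientations are given as a unit quaternion [x, y, z, w].
In Python, from plant import ctrl gives the robot as it stands.
- The arm moves only by the tool play_rows, never from a script. Its argument "targets" is a list of rows, each an object with "delta_pos": the shift along the world's x, y, z normalised to -1 to 1, where 1 is 1000 mm, a list of three; "delta_rot": the turn, a rotation vector about the world's x, y, z normalised to -1 to 1, where 1 is pi rad, a list of three; "claw": the finger opening in mm, from 0 to 85.4. In form: [{"delta_pos": [tx, ty, tz], "delta_rot": [wx, wy, wz], "claw": claw}, ...]. A call has 1 to 20 rows; each row is the pose to reach, as a shift and turn from the pose measured when the call began, turning the shorter way round; what a row does not reach only later rows make up. A row lasts 1/12 s, in which the tool goes at most 41.7 mm and 7.16 degrees, less where a joint would pass 70% of its speed; a pose out of reach is approached as far as the arm can. A call with a number of a shift or a turn outside -1 to 1 is refused whole. A call with a gripper value outside its range is refused whole. The fingers move at their own pace and stop on an object; "newtons" is the grip in N (left out, the last holds). Time passes only in rows, so rows that repeat a pose let the fingers close. It gives the time, the measured TCP pose, the force and the opening at its end, in the units of the state.
- ctrl.get_state(): the state, without advancing time (a new reading comes with each control period).
- ctrl.read_camera(name): name is "scene" or "top" or "wrist"; returns the picture (480x640x3 uint8, blue, green, red); there is no depth.
- ctrl.calibration(name): a dict with "fx", "fy", "cx", "cy" (pixels), "camera_from_world" (4x4, takes a point from world to camera coordinates). Camera axes: x right, y down, z forward; pixel columns grow to the right and rows downward; lengths in m; the calibration is good to about 2 mm. A picture is of the moment at which its call begins: read the wrist's pose just before it. calibration takes no time and is no camera call; for the wrist camera it gives the pose at the moment of the call.
- ctrl.sign_off(): hands the job in, once; it reports no verdict.
The state is a dict: "time": time; "qpos": joint angles; "dq": joint speeds; "joint_efforts": joint torques, N m; "eef_pos": TCP position; "tcp_rot": TCP orientation; "contact_force": force on the tool from outside, world axes, zero at the start; "wrist_torque": the same for the moment, N m; "opening": opening from 0.0 (shut) to 1.0 (fully open).
Only numpy, scipy, OpenCV 4.12 (cv2) and the standard library are available. Lean on these libraries where they do the work, as an engineer would, in place of code of your own. Each camera call takes 0.05 s, during which the arm holds its last target. There are 200 camera calls.

## Working session

There is one attempt and no reset: what is moved stays moved. The work goes in short steps, Python scripts to look and compute and a tool call to move; the robot and the scene stay as the last step left them, time stands still between calls to the robot, and variables do not carry over. Pictures are saved under pics/ and viewed, about 8 in all and at most 12, crops included, and the job is handed in when it is done.

Besides the shell and the picture viewer there is one more tool, called after "Request:" in YAML: its name, and indented under it one key for each argument. play_rows: Moves the arm, as the interface text tells. Its arguments: {"type":"object","properties":{"targets":{"type":"array"},"newtons":{"type":"number"}},"required":["targets"]}

```bash
ls; mkdir -p pics; python3 - <<'E'
from plant import ctrl
import cv2
print(ctrl.get_state())
for n in("scene","top","wrist"):
    im=ctrl.read_camera(n); cv2.imwrite(f"pics/{n}0.png",im)
    c=ctrl.calibration(n); print(n,c)
E
```

```text
pics
{'time': 0.0, 'qpos': array([-1.26399868e+00,  2.87180093e-01,  1.57820604e+00, -6.91364473e-06,
        1.27861472e+00, -1.49978439e-01]), 'dq': array([-0.00041033,  0.00142237, -0.00065225, -0.00014364, -0.0011021 ,
        0.00141021]), 'joint_efforts': array([-5.10315749e-04, -4.05983806e+01, -2.92623907e+01, -1.07672797e-04,
        5.77607731e-03,  2.07012767e-07]), 'eef_pos': array([ 0.29756425, -0.6051877 ,  0.25492178]), 'tcp_rot': array([-0.68867539, -0.16094364,  0.68881344, -0.15924638]), 'contact_force': array([-0.7284561 , -0.43389698,  0.60897587]), 'wrist_torque': array([-0.03420484,  0.01227951, -0.02033382]), 'opening': 0.9981465856708795}
scene {'fx': 541.4602778074702, 'fy': 541.4602778074702, 'cx': 310.69868890942803, 'cy': 246.32367560787793, 'camera_from_world': array([[ 0.50700174,  0.86192762, -0.00547749, -0.29976291],
       [ 0.72016104, -0.42708675, -0.5467769 , -0.36585801],
       [-0.47362148,  0.27327217, -0.83726042,  1.50072702],
       [ 0.        ,  0.        ,  0.        ,  1.        ]])}
top {'fx': 535.2597383412483, 'fy': 535.2597383412483, 'cx': 317.51027589629985, 'cy': 242.67391142077528, 'camera_from_world': array([[-0.00800457, -0.99995775, -0.0045192 ,  0.01650143],
       [-0.98675966,  0.00863087, -0.16195948,  0.62217595],
       [ 0.16199164,  0.00316295, -0.98678706,  1.43073048],
       [ 0.        ,  0.        ,  0.        ,  1.        ]])}
wrist {'fx': 332.19104626317045, 'fy': 332.19104626317045, 'cx': 324.65022287639516, 'cy': 237.91495850543416, 'camera_from_world': array([[ 0.44183359, -0.89709556, -0.0016245 , -0.67524627],
       [-0.86349143, -0.42577263,  0.27037051, -0.03665256],
       [-0.24323985, -0.11805603, -0.96275498,  0.37765921],
       [ 0.        ,  0.        ,  0.        ,  1.        ]])}
```

View pics/top0.png

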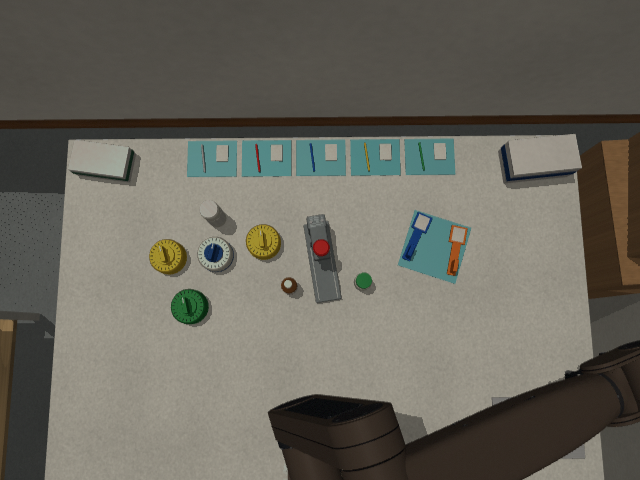

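View pics/scene0.png

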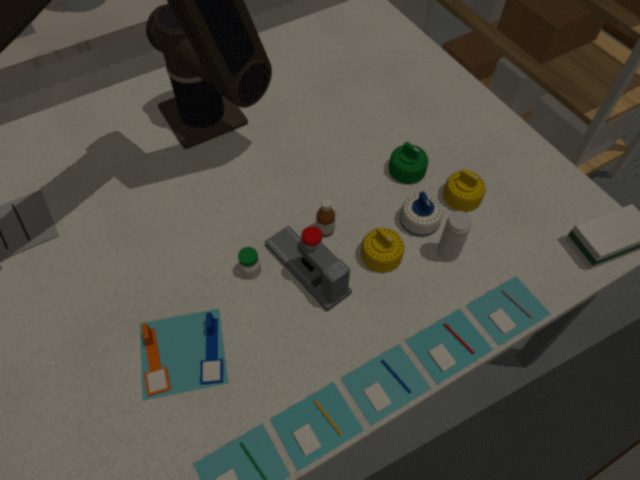

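The top view shows the blue paddle with its tag at (422,223) and tab at (410,250). Lookalikes are the orange paddle (458,236) and the blue stick on a card (313,157). The white timer with the blue key is at (215,253); the yellow ones (168,256), (263,241) and the green one (189,306) are decoys. The stamper's knob is at (320,247) and its mouth faces the robot at (328,298). I'll measure these with masks and one close crop.

```bash
cat > h.py <<'E'
import numpy as np,cv2
from plant import ctrl
def ray(n,uv,z,c=None):
    c=c or ctrl.calibration(n); T=c["camera_from_world"]; R=T[:3,:3]; o=-R.T@T[:3,3]
    d=R.T@np.array([(uv[0]-c["cx"])/c["fx"],(uv[1]-c["cy"])/c["fy"],1]); return o+d*(z-o[2])/d[2]
def proj(n,p,c=None):
    c=c or ctrl.calibration(n); T=c["camera_from_world"]; q=T[:3,:3]@np.array(p)+T[:3,3]
    return np.array([c["fx"]*q[0]/q[2]+c["cx"],c["fy"]*q[1]/q[2]+c["cy"]])
def blobs(im,hue,smin=120,vmin=40,amin=20):
    h=cv2.cvtColor(im,cv2.COLOR_BGR2HSV); lo,hi=hue
    m=((h[...,0]>=lo)&(h[...,0]<=hi)&(h[...,1]>=smin)&(h[...,2]>=vmin)).astype(np.uint8)
    n,l,s,c=cv2.connectedComponentsWithStats(m)
    return m,l,[(i,s[i],c[i]) for i in range(1,n) if s[i][4]>=amin]
E
python3 - <<'E'
from h import *
np.set_printoptions(precision=4,suppress=True)
for n in("top","scene"):
    im=cv2.imread(f"pics/{n}0.png")
    for nm,hue,z in(("blue",(100,125),.006),("red",(0,4),.162),("orange",(6,14),.006)):
        m,l,b=blobs(im,hue)
        for i,s,c in b: 
            r=cv2.minAreaRect(np.argwhere(l==i)[:,::-1].astype(np.float32))
            print(n,nm,s,c,r,ray(n,c,z))
im=cv2.imread("pics/top0.png")
a=cv2.resize(im[200:310,290:400],None,fx=5,fy=5,interpolation=cv2.INTER_CUBIC)
b=cv2.resize(im[200:310,395:455],None,fx=5,fy=5,interpolation=cv2.INTER_CUBIC)[:, :240]
cv2.imwrite("pics/c1.png",np.hstack([a,b]))
print(ray("top",(289,285),.105),ray("top",(364,281),.07),ray("top",(209,210),.13),ray("top",(215,250),.05))
E
```

```text
top blue [310 143   5  28  59] [311.9661 156.6271] ((311.9344787597656, 156.5087432861328), (27.291807174682617, 2.114619255065918), 82.40535736083984) [0.8853 0.0256 0.006 ]
top blue [501 145   5  12  32] [503.1875 150.6562] ((503.1756896972656, 150.55404663085938), (10.685934066772461, 3.781176805496216), 80.53767395019531) [ 0.8981 -0.5349  0.006 ]
top blue [402 212  31  49 384] [414.25   238.3984] ((415.112060546875, 236.90518188476562), (16.150693893432617, 49.3712272644043), 23.198591232299805) [ 0.6396 -0.2647  0.006 ]
top blue [204 244  19  18 216] [212.912  252.8843] ((213.00001525878906, 252.5), (16.994115829467773, 17.441329956054688), 63.43495178222656) [0.6028 0.3094 0.006 ]
top red [256 144   4  28  46] [257.4348 157.8913] ((257.376953125, 157.515380859375), (27.163606643676758, 1.6124515533447266), 82.87498474121094) [0.8311 0.1669 0.162 ]
top red [313 239  17  17 228] [320.9211 247.2061] ((321.0, 247.0), (16.0, 16.0), 90.0) [0.5922 0.0023 0.162 ]
top orange [   0  115  640   14 4366] [321.0625 121.3882] ((319.4977111816406, 121.24885559082031), (8.060115814208984, 639
[... 5239 characters left out ...]
439  52.561] ((540.8954467773438, 52.61692810058594), (5.7688822746276855, 20.024677276611328), 86.8201675415039) [0.2839 0.9792 0.006 ]
scene orange [481  61  10  10  25] [485.08  64.88] ((485.7461853027344, 65.43077087402344), (5.4575276374816895, 10.046812057495117), 60.2551155090332) [0.244  0.8019 0.006 ]
scene orange [317 209  18  16 150] [325.62 216.32] ((325.5, 216.5), (15.0, 17.0), 90.0) [0.4771 0.1087 0.006 ]
scene orange [142 324  28  72 740] [152.6216 357.1216] ((153.36416625976562, 358.3670654296875), (71.39085388183594, 23.416805267333984), 81.25383758544922) [ 0.6013 -0.3808  0.006 ]
[0.5012 0.087  0.105 ] [ 0.5132 -0.1134  0.07  ] [0.6994 0.2975 0.13  ] [0.6044 0.2949 0.05  ]
```

View pics/c1.png

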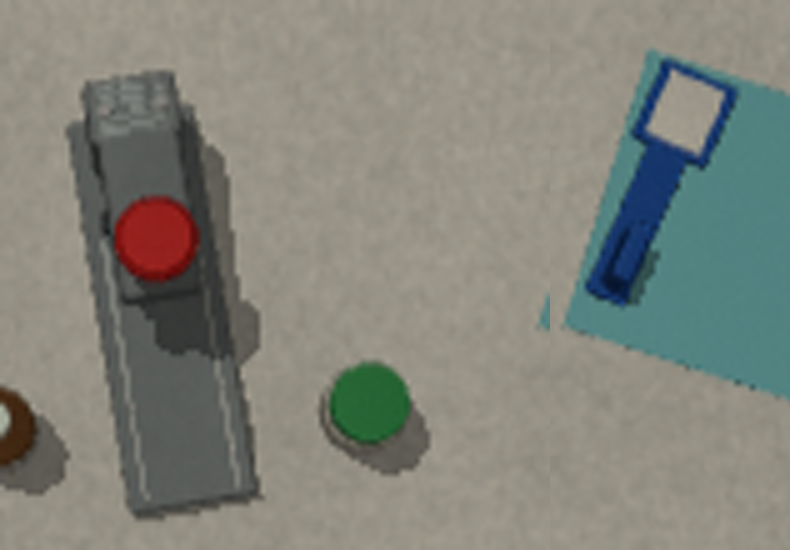

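```bash
python3 - <<'E'
from h import *
np.set_printoptions(precision=4,suppress=True)
A=lambda x,y:(290+x/5,200+y/5); B=lambda x,y:(395+(x-550)/5,200+y/5)
R=lambda p,z:ray("top",p,z)
t=R(B(684,113),.006); e=R(B(607,296),.006); d=t-e; print("paddle",t,e,np.linalg.norm(d),np.arctan2(d[1],d[0]))
fl,fr=R(A(136,515),.02),R(A(259,495),.02); print("front",fl,fr,np.linalg.norm(fl-fr)); f=(fl+fr)/2
bl=R(A(70,127),.02); print("left edge",np.linalg.norm(fl-bl),np.arctan2(*(bl-fl)[1::-1]))
for a,b in(((148,500),(98,240)),((240,490),(208,330))):
  p,q=R(A(*a),.02),R(A(*b),.02); print("line",p,q,np.arctan2(*(q-p)[1::-1]))
n=fl-fr; print("front ang",np.arctan2(-n[0],n[1]))
for ang in(.17,): print(f+.13*np.array([np.cos(ang),np.sin(ang),0]))
for n,uv in(("top",(321,247)),("scene",(312,233))): print(R(uv,.162) if n=="top" else ray(n,uv,.162))
im=cv2.imread("pics/top0.png")
cs=ctrl.get_state(); from scipy.spatial.transform import Rotation as Ro
print(Ro.from_quat(cs["tcp_rot"]).as_matrix())
E
```

```text
paddle [ 0.6854 -0.2881  0.006 ] [ 0.5799 -0.2403  0.006 ] 0.11575375588031245 -0.42585547017961234
front [0.4577 0.0136 0.02  ] [ 0.4682 -0.0548  0.02  ] 0.06921157563691227
left edge 0.22257946073108234 0.16140736732032865
line [0.466  0.0069 0.02  ] [0.6123 0.0338 0.02  ] 0.18213170690998523
line [ 0.4711 -0.0443  0.02  ] [ 0.5607 -0.0276  0.02  ] 0.18406402565881105
front ang 0.1521679887790506
[0.5911 0.0014 0.02  ]
[0.5928 0.0021 0.162 ]
[0.5951 0.0018 0.162 ]
[[-0.0006  0.4411 -0.8975]
 [ 0.0018 -0.8975 -0.4411]
 [-1.     -0.0019 -0.0003]]
```

Consistent with the given sizes: stamper axis near (0.592, 0.002) with yaw about 0.17, paddle tag near (0.685, -0.288) with yaw about -0.43, tab near (0.599, -0.249). Next I'll hover over the tab and check from close by.

Request:
play_rows:
  targets:
    - {"delta_pos": [0.301,0.356,-0.035],"delta_rot": [0,0,-0.281],"claw": 50}
    - {"delta_pos": [0.301,0.356,-0.035],"delta_rot": [0,0,-0.281],"claw": 50}
    - {"delta_pos": [0.301,0.356,-0.035],"delta_rot": [0,0,-0.281],"claw": 50}
    - {"delta_pos": [0.301,0.356,-0.035],"delta_rot": [0,0,-0.281],"claw": 50}
    - {"delta_pos": [0.301,0.356,-0.035],"delta_rot": [0,0,-0.281],"claw": 50}
    - {"delta_pos": [0.301,0.356,-0.035],"delta_rot": [0,0,-0.281],"claw": 50}
    - {"delta_pos": [0.301,0.356,-0.035],"delta_rot": [0,0,-0.281],"claw": 50}
    - {"delta_pos": [0.301,0.356,-0.035],"delta_rot": [0,0,-0.281],"claw": 50}
    - {"delta_pos": [0.301,0.356,-0.035],"delta_rot": [0,0,-0.281],"claw": 50}
    - {"delta_pos": [0.301,0.356,-0.035],"delta_rot": [0,0,-0.281],"claw": 50}
    - {"delta_pos": [0.301,0.356,-0.035],"delta_rot": [0,0,-0.281],"claw": 50}
    - {"delta_pos": [0.301,0.356,-0.035],"delta_rot": [0,0,-0.281],"claw": 50}
    - {"delta_pos": [0.301,0.356,-0.035],"delta_rot": [0,0,-0.281],"claw": 50}
    - {"delta_pos": [0.301,0.356,-0.035],"delta_rot": [0,0,-0.281],"claw": 50}
    - {"delta_pos": [0.301,0.356,-0.035],"delta_rot": [0,0,-0.281],"claw": 50}

```text
time: 1.4
eef_pos: [0.598, -0.2502, 0.2201]
tcp_rot: [0.691, -0.149, -0.691, -0.15]
contact_force: [0.4, -0.8, 0.5]
opening: 0.579
```

```bash
python3 - <<'E'
from h import *
np.set_printoptions(precision=4,suppress=True)
im=ctrl.read_camera("wrist"); cv2.imwrite("pics/w1.png",im); c=ctrl.calibration("wrist")
np.save("w1.npy",c,allow_pickle=True)
T=c["camera_from_world"]; print("cam",-T[:3,:3].T@T[:3,3])
m,l,b=blobs(im,(100,125),100,30,100)
for i,s,ce in b: print(s,ce,cv2.minAreaRect(np.argwhere(l==i)[:,::-1].astype(np.float32)))
print(ctrl.get_state()["contact_force"])
E
```

```text
cam [ 0.6595 -0.2807  0.3374]
[ 299   85   49  154 3096] [322.2981 162.4067] ((323.0, 161.5), (153.0, 48.0), 90.0)
[-0.1884  0.2088  0.0089]
```

View pics/w1.png

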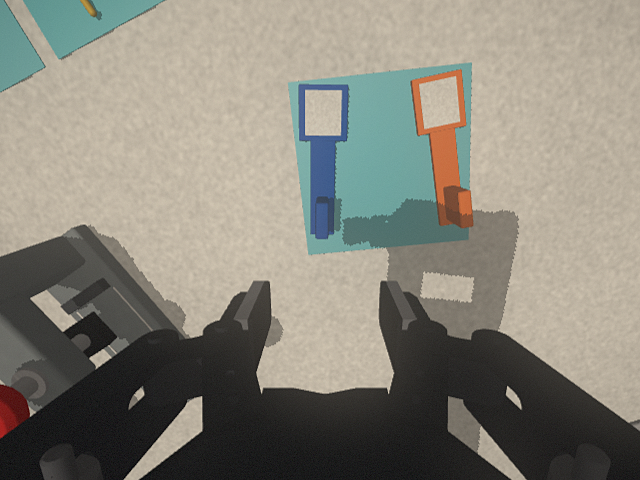

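The wrist view shows the blue paddle tag at (323,112), its tab at (322,218) and its tail at (322,236), with orange well clear at (455,205). I'll refine from this.

```bash
python3 - <<'E'
from h import *
np.set_printoptions(precision=4,suppress=True)
im=cv2.imread("pics/w1.png"); c=np.load("w1.npy",allow_pickle=True).item()
m,l,b=blobs(im,(100,125),100,30,100)
for r in list(range(84,142,8))+list(range(144,240,6)):
    x=np.where(m[r,280:370])[0]+280
    if len(x): p=ray("w",((x[0]+x[-1])/2,r),.006,c); w=np.linalg.norm(ray("w",(x[0],r),.006,c)-ray("w",(x[-1]+1,r),.006,c)); print(r,x[0],x[-1],p[:2],round(w,4))
v=np.argwhere(m[60:250,280:370]>0)[:,0]+60; print(v.min(),v.max())
a=ray("w",(323.5,85),.006,c);d=ray("w",(324.5,139.5),.006,c); print("tag mid",(a+d)/2,np.linalg.norm(a-d))
print("proj guess tab",proj("w",[.5989,-.2489,.046],c))
print("tabtop",ray("w",(322,206),.046,c))
cv2.imwrite("pics/c2.png",cv2.resize(im[190:245,290:350],None,fx=8,fy=8,interpolation=cv2.INTER_CUBIC))
E
```

```text
92 299 347 [ 0.7028 -0.2982] 0.0452
100 299 347 [ 0.6966 -0.2954] 0.0455
108 299 347 [ 0.6903 -0.2925] 0.0457
116 299 346 [ 0.6841 -0.2892] 0.0451
124 299 346 [ 0.6776 -0.2862] 0.0454
132 299 346 [ 0.671  -0.2832] 0.0456
140 306 346 [ 0.663  -0.2832] 0.0392
144 311 334 [ 0.6611 -0.2787] 0.023
150 311 334 [ 0.656  -0.2763] 0.0231
156 311 334 [ 0.6509 -0.274 ] 0.0233
162 311 334 [ 0.6457 -0.2716] 0.0234
168 311 334 [ 0.6405 -0.2693] 0.0235
174 311 334 [ 0.6352 -0.2669] 0.0236
180 311 334 [ 0.6299 -0.2644] 0.0237
186 311 333 [ 0.6248 -0.2615] 0.0228
192 311 333 [ 0.6194 -0.2591] 0.0229
198 311 333 [ 0.6139 -0.2566] 0.0231
204 311 333 [ 0.6084 -0.254 ] 0.0232
210 311 333 [ 0.6028 -0.2515] 0.0233
216 311 333 [ 0.5971 -0.2489] 0.0234
222 311 333 [ 0.5915 -0.2463] 0.0235
228 311 332 [ 0.5859 -0.2432] 0.0226
234 316 327 [ 0.5801 -0.2406] 0.0124
85 238
tag mid [ 0.686  -0.2916  0.006 ] 0.047957339092027776
proj guess tab [320.7804 223.465 ]
tabtop [ 0.6129 -0.2565  0.046 ]
```

View pics/c2.png

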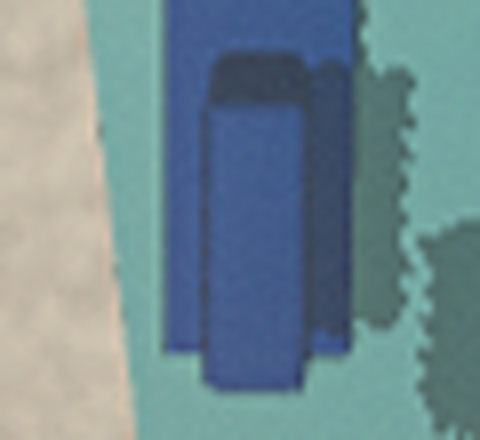

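Request:
play_rows:
  targets:
    - {"delta_pos": [0.002,0,-0.12],"delta_rot": [0,0,-0.003],"claw": 45}
    - {"delta_pos": [0.002,0,-0.12],"delta_rot": [0,0,-0.003],"claw": 45}
    - {"delta_pos": [0.002,0,-0.12],"delta_rot": [0,0,-0.003],"claw": 45}
    - {"delta_pos": [0.002,0,-0.15],"delta_rot": [0,0,-0.003],"claw": 45}
    - {"delta_pos": [0.002,0,-0.178],"delta_rot": [0,0,-0.003],"claw": 45}
    - {"delta_pos": [0.002,0,-0.178],"delta_rot": [0,0,-0.003],"claw": 45}
    - {"delta_pos": [0.002,0,-0.178],"delta_rot": [0,0,-0.003],"claw": 5}
    - {"delta_pos": [0.002,0,-0.178],"delta_rot": [0,0,-0.003],"claw": 5}
    - {"delta_pos": [0.002,0,-0.178],"delta_rot": [0,0,-0.003],"claw": 5}
    - {"delta_pos": [0.002,0,-0.178],"delta_rot": [0,0,-0.003],"claw": 5}
    - {"delta_pos": [0.002,0,-0.178],"delta_rot": [0,0,-0.003],"claw": 5}
    - {"delta_pos": [0.002,0,-0.178],"delta_rot": [0,0,-0.003],"claw": 5}
    - {"delta_pos": [0.002,0,-0.178],"delta_rot": [0,0,-0.003],"claw": 5}
    - {"delta_pos": [0.002,0,-0.178],"delta_rot": [0,0,-0.003],"claw": 5}
  newtons: 50

```text
time: 2.62
eef_pos: [0.6015, -0.252, 0.0455]
tcp_rot: [0.692, -0.154, -0.689, -0.153]
contact_force: [-1.1, -0.4, 6.6]
opening: 0.128
```

Request:
play_rows:
  targets:
    - {"delta_pos": [0,0,0.03],"delta_rot": [0,0,0],"claw": 5}
    - {"delta_pos": [0,0,0.06],"delta_rot": [0,0,0],"claw": 5}
    - {"delta_pos": [0,0,0.09],"delta_rot": [0,0,0],"claw": 5}
    - {"delta_pos": [-0.03,0.01,0.115],"delta_rot": [0,0,0.04],"claw": 5}
    - {"delta_pos": [-0.06,0.02,0.115],"delta_rot": [0,0,0.07],"claw": 5}
    - {"delta_pos": [-0.09,0.035,0.115],"delta_rot": [0,0,0.1],"claw": 5}
    - {"delta_pos": [-0.12,0.045,0.115],"delta_rot": [0,0,0.13],"claw": 5}
    - {"delta_pos": [-0.14,0.05,0.115],"delta_rot": [0,0,0.16],"claw": 5}
    - {"delta_pos": [-0.14,0.05,0.115],"delta_rot": [0,0,0.194],"claw": 5}
    - {"delta_pos": [-0.14,0.05,0.115],"delta_rot": [0,0,0.194],"claw": 5}
    - {"delta_pos": [-0.14,0.05,0.115],"delta_rot": [0,0,0.194],"claw": 5}

```text
time: 3.53
eef_pos: [0.4617, -0.202, 0.1612]
tcp_rot: [0.707, 0.06, -0.702, 0.06]
contact_force: [0.4, -0.8, -0.8]
opening: 0.13
```

```bash
python3 - <<'E'
from h import *
im=ctrl.read_camera("wrist"); cv2.imwrite("pics/w2.png",im); c=ctrl.calibration("wrist"); np.save("w2.npy",c,allow_pickle=True)
s=ctrl.get_state(); print(s["eef_pos"],s["contact_force"],s["qpos"],s["opening"])
E
```

```text
[ 0.46204935 -0.20217288  0.16111201] [-0.04936793 -0.04581465 -0.97497341] [-0.61561544  0.00792094  2.07373053  0.00439702  1.05491494  0.78265392] 0.1309078890625956
```

View pics/w2.png

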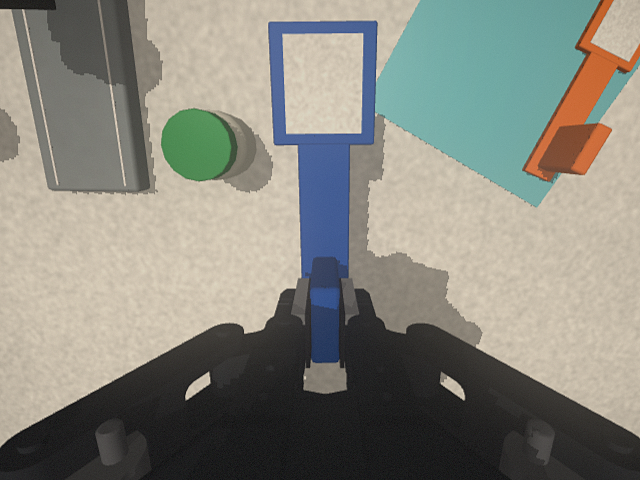

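```bash
python3 - <<'E'
from h import *
from scipy.spatial.transform import Rotation as Ro
np.set_printoptions(precision=4,suppress=True)
im=cv2.imread("pics/w2.png"); c=np.load("w2.npy",allow_pickle=True).item(); s=ctrl.get_state()
K=np.array([[c["fx"],0,c["cx"]],[0,c["fy"],c["cy"]],[0,0,1]]); T=c["camera_from_world"]
m,l,b=blobs(im,(100,125),100,30,300)
cols=lambda r:np.where(m[r,240:400])[0][[0,-1]]+240
# fit tag edges with lines -> corners
rows=np.arange(40,130); L=np.array([cols(r) for r in rows]); pl=np.polyfit(rows,L[:,0],1); pr=np.polyfit(rows,L[:,1]+1,1)
cc=np.arange(290,355); top=np.array([np.where(m[:,x])[0][0] for x in cc]); pt=np.polyfit(cc,top,1)
cb=np.r_[280:294,356:370]; bot=np.array([np.where(m[100:200,x])[0][-1]+101 for x in cb]); pb=np.polyfit(cb,bot,1)
def X(p,q): # x=p0*y+p1 ; y=q0*x+q1
    y=(q[0]*p[1]+q[1])/(1-q[0]*p[0]); return [p[0]*y+p[1],y]
C=np.array([X(pl,pt),X(pr,pt),X(pr,pb),X(pl,pb)]); print(C)
obj=np.array([[25,23,6],[25,-23,6],[-25,-23,6],[-25,23,6]])/1000.
ok,rv,tv=cv2.solvePnP(obj,C,K,None,flags=cv2.SOLVEPNP_IPPE)
R=T[:3,:3].T@cv2.Rodrigues(rv)[0]; p=T[:3,:3].T@(tv[:,0]-T[:3,3])
print("pnp origin",p,"x",R[:,0],"z",R[:,2],"yaw",np.arctan2(R[1,0],R[0,0]))
Rt=Ro.from_quat(s["tcp_rot"]).as_matrix(); print("tool y",Rt[:,1],"yaw-eq",np.arctan2(Rt[0,1]*-1*-1,-Rt[1,1]))
for z in(.12,.115,.125,.13): print(z,np.array([ray("w",q,z,c) for q in C]).mean(0), np.linalg.norm(ray("w",C[0],z,c)-ray("w",C[1],z,c)))
fl,fr=ray("w",(47,191),.02,c),ray("w",(150,190.5),.02,c); print("front",fl,fr,np.linalg.norm(fl-fr))
g=cv2.cvtColor(im,cv2.COLOR_BGR2GRAY)
for r in(110,130,150,170,185): 
    row=g[r].astype(int); a=30+np.argmax(row[30:70]-(row[26:66]+row[34:74])/2); bb=100+np.argmax(row[100:140]-(row[96:136]+row[104:144])/2); print(r,a,bb,ray("w",(a,r),.02,c)[:2],ray("w",(bb,r),.02,c)[:2])
E
```

```text
[[268.7979  22.    ]
 [377.3619  22.    ]
 [373.515  143.8622]
 [274.5162 145.1504]]
pnp origin [ 0.5538 -0.1874  0.1246] x [ 0.1714 -0.9626  0.2097] z [-0.0196 -0.2161 -0.9762] yaw -1.394596347399732
tool y [ 0.1695 -0.9855  0.0009] yaw-eq 0.17036483839166955
0.12 [ 0.5536 -0.1874  0.12  ] 0.04564072965442881
0.115 [ 0.5544 -0.1872  0.115 ] 0.04707874289121033
0.125 [ 0.5528 -0.1875  0.125 ] 0.04420271641764728
0.13 [ 0.552  -0.1877  0.13  ] 0.04276470318086576
front [0.4589 0.0145 0.02  ] [ 0.4729 -0.0643  0.02  ] 0.080012826822413
110 42 114 [0.5186 0.0153] [ 0.5276 -0.0364]
130 46 117 [0.5049 0.0131] [ 0.5139 -0.0387]
150 50 120 [0.4908 0.0108] [ 0.4997 -0.041 ]
170 54 123 [0.4762 0.0085] [ 0.4852 -0.0434]
185 44 125 [0.4632 0.0166] [ 0.4739 -0.0451]
```

```bash
python3 - <<'E'
from h import *
np.set_printoptions(precision=4,suppress=True)
c=np.load("w2.npy",allow_pickle=True).item(); s=ctrl.get_state()
K=np.array([[c["fx"],0,c["cx"]],[0,c["fy"],c["cy"]],[0,0,1]]); T=c["camera_from_world"]
C=np.array([[268.8,22],[377.4,22],[373.5,143.9],[274.5,145.2]])
obj=np.array([[25,23,6],[25,-23,6],[-25,-23,6],[-25,23,6]])/1000.
a=.17;R0=np.array([[np.cos(a),-np.sin(a),0],[np.sin(a),np.cos(a),0],[0,0,1]]); Rc=T[:3,:3]@R0; t0=T[:3,:3]@np.array([.5536,-.1874,.114])+T[:3,3]
ok,rv,tv=cv2.solvePnP(obj,C,K,None,cv2.Rodrigues(Rc)[0],t0.reshape(3,1).copy(),True,cv2.SOLVEPNP_ITERATIVE)
R=T[:3,:3].T@cv2.Rodrigues(rv)[0]; p=T[:3,:3].T@(tv[:,0]-T[:3,3])
pj=cv2.projectPoints(obj,rv,tv,K,None)[0][:,0]; print("res",pj-C)
print(p,R[:,0],R[:,2],"yaw",np.arctan2(R[1,0],R[0,0]),"pitchup",R[2,0])
rel=p-s["eef_pos"]; d=np.array([np.cos(a),np.sin(a),0]); n=np.array([-np.sin(a),np.cos(a),0]); print("rel along",rel@d,"side",rel@n,"z",rel[2])
E
```

```text
res [[-0.0607 -0.0119]
 [-0.1146 -0.0229]
 [ 0.0807  0.2271]
 [ 0.1112 -0.1874]]
[ 0.5538 -0.1873  0.1126] [0.9839 0.1788 0.0079] [-0.003  -0.0272  0.9996] yaw 0.17977192486053106 pitchup 0.007856108406814492
rel along 0.09296379559597827 side -0.0008405660462254445 z -0.04853627987613168
```

Request:
play_rows:
  targets:
    - {"delta_pos": [-0.023,0.03,0],"delta_rot": [0,0,0],"claw": 5}
    - {"delta_pos": [-0.023,0.06,0],"delta_rot": [0,0,0],"claw": 5}
    - {"delta_pos": [-0.023,0.09,0],"delta_rot": [0,0,0],"claw": 5}
    - {"delta_pos": [-0.023,0.12,0],"delta_rot": [0,0,0],"claw": 5}
    - {"delta_pos": [-0.023,0.15,0],"delta_rot": [0,0,0],"claw": 5}
    - {"delta_pos": [-0.023,0.17,0],"delta_rot": [0,0,0],"claw": 5}
    - {"delta_pos": [-0.023,0.1785,0],"delta_rot": [0,0,0],"claw": 5}
    - {"delta_pos": [-0.023,0.1785,-0.02],"delta_rot": [0,0,0],"claw": 5}
    - {"delta_pos": [-0.023,0.1785,-0.045],"delta_rot": [0,0,0],"claw": 5}
    - {"delta_pos": [-0.023,0.1785,-0.07],"delta_rot": [0,0,0],"claw": 5}
    - {"delta_pos": [-0.023,0.1785,-0.07],"delta_rot": [0,0,0],"claw": 5}
    - {"delta_pos": [-0.023,0.1785,-0.07],"delta_rot": [0,0,0],"claw": 5}
    - {"delta_pos": [-0.023,0.1785,-0.07],"delta_rot": [0,0,0],"claw": 5}

```text
time: 4.67
eef_pos: [0.4402, -0.0243, 0.0923]
tcp_rot: [0.707, 0.059, -0.702, 0.06]
contact_force: [1.5, 0.5, -0.5]
opening: 0.129
```

```bash
python3 - <<'E'
from h import *
np.set_printoptions(precision=4,suppress=True)
im=ctrl.read_camera("wrist"); cv2.imwrite("pics/w3.png",im); c=ctrl.calibration("wrist"); np.save("w3.npy",c,allow_pickle=True)
s=ctrl.get_state(); print(s["eef_pos"],s["contact_force"])
for p in([.592,.0015,.02],[.5255,-.0095,.045]): print(proj("w",p,c))
E
```

```text
[ 0.4406 -0.0244  0.0928] [ 0.5597  0.3267 -0.0232]
[321.6379 -38.0969]
[320.7039 104.1316]
```

View pics/w3.png

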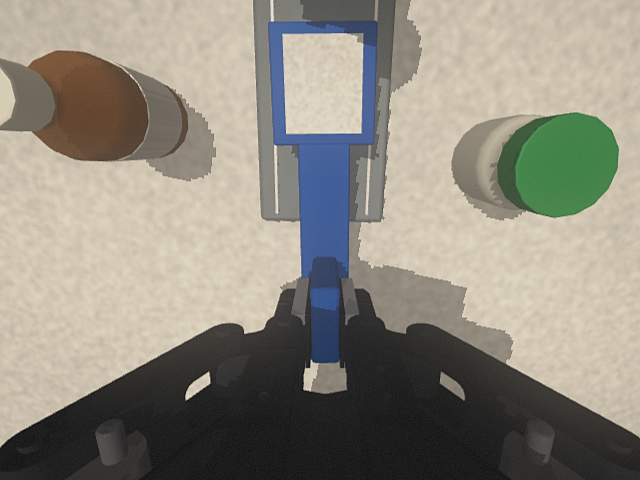

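The paddle is held level over the base, the lines at (278,213) and (368,212) sit either side of it, and the bottle and jar are clear. Next I'll check the lateral offset.

```bash
python3 - <<'E'
from h import *
np.set_printoptions(precision=4,suppress=True)
im=cv2.imread("pics/w3.png"); c=np.load("w3.npy",allow_pickle=True).item(); g=cv2.cvtColor(im,cv2.COLOR_BGR2GRAY).astype(float)
A=[];B=[]
for r in range(155,210,3):
    f=lambda lo,hi: lo+np.argmax(g[r,lo:hi]-(g[r,lo-5:hi-5]+g[r,lo+5:hi+5])/2)
    a,b=f(268,292),f(358,380); A.append(ray("w",(a+.5,r+.5),.02,c)); B.append(ray("w",(b+.5,r+.5),.02,c))
A,B=np.array(A),np.array(B); 
for P in(A,B): k=np.polyfit(P[:,0],P[:,1],1); print("yaw",np.arctan(k[0]),np.std(P[:,1]-np.polyval(k,P[:,0])))
a=.17;d=np.array([np.cos(a),np.sin(a)]); n=np.array([-d[1],d[0]]); o=np.array([.592,.0015])
print("line offs",np.median((A[:,:2]-o)@n),np.median((B[:,:2]-o)@n))
t=ctrl.get_state()["eef_pos"][:2]-o; print("tcp in anvil",t@d,t@n)
z=.0525-0.0005
for q in((324.2,22),(324,144.5)): x=ray("w",q,.0928-.0455+.006,c)[:2]-o; print("tag edge",x@d,x@n)
E
```

```text
yaw 0.15571094402832772 0.00018005854904510008
yaw 0.16410300645760847 0.00019377216382549477
line offs 0.025803142958005156 -0.026355339465263045
tcp in anvil -0.15362731954930658 9.943815213010049e-05
tag edge -0.036391540868423354 -0.0012063427348954743
tag edge -0.0855707477869085 -0.0011189152287687364
```

Request:
play_rows:
  targets:
    - {"delta_pos": [0,0.001,-0.012],"delta_rot": [0,0,0],"claw": 5}
    - {"delta_pos": [0,0.001,-0.021],"delta_rot": [0,0,0],"claw": 5}
    - {"delta_pos": [0,0.001,-0.021],"delta_rot": [0,0,0],"claw": 5}
    - {"delta_pos": [0.01,0.003,-0.021],"delta_rot": [0,0,0],"claw": 5}
    - {"delta_pos": [0.02,0.0045,-0.021],"delta_rot": [0,0,0],"claw": 5}
    - {"delta_pos": [0.03,0.006,-0.021],"delta_rot": [0,0,0],"claw": 5}
    - {"delta_pos": [0.04,0.008,-0.021],"delta_rot": [0,0,0],"claw": 5}
    - {"delta_pos": [0.05,0.0095,-0.021],"delta_rot": [0,0,0],"claw": 5}
    - {"delta_pos": [0.055,0.0105,-0.021],"delta_rot": [0,0,0],"claw": 5}
    - {"delta_pos": [0.055,0.0105,-0.021],"delta_rot": [0,0,0],"claw": 5}
    - {"delta_pos": [0.055,0.0105,-0.021],"delta_rot": [0,0,0],"claw": 5}

```text
time: 5.63
eef_pos: [0.4957, -0.0137, 0.0716]
tcp_rot: [0.708, 0.06, -0.702, 0.061]
contact_force: [0.3, -0.6, -1.0]
opening: 0.13
```

Request:
play_rows:
  targets:
    - {"delta_pos": [0,0,-0.002],"delta_rot": [0,0,0],"claw": 5}
    - {"delta_pos": [0,0,-0.004],"delta_rot": [0,0,0],"claw": 5}
    - {"delta_pos": [0,0,-0.004],"delta_rot": [0,0,0],"claw": 5}
  newtons: 30

```text
time: 5.88
eef_pos: [0.4948, -0.0136, 0.0669]
tcp_rot: [0.707, 0.06, -0.702, 0.06]
contact_force: [0.5, 0.4, -1.8]
opening: 0.131
```

Request:
play_rows:
  targets:
    - {"delta_pos": [0.002,0.0003,0],"delta_rot": [0,0,0],"claw": 5}
    - {"delta_pos": [0.004,0.0007,0],"delta_rot": [0,0,0],"claw": 5}
    - {"delta_pos": [0.004,0.0007,0],"delta_rot": [0,0,0],"claw": 5}

```text
time: 6.13
eef_pos: [0.4992, -0.013, 0.0671]
tcp_rot: [0.707, 0.06, -0.702, 0.06]
contact_force: [-0.8, -0.7, -1.4]
opening: 0.131
```

Request:
play_rows:
  targets:
    - {"delta_pos": [0,0,-0.002],"delta_rot": [0,0,0],"claw": 5}
    - {"delta_pos": [0,0,-0.003],"delta_rot": [0,0,0],"claw": 5}
    - {"delta_pos": [0,0,-0.003],"delta_rot": [0,0,0],"claw": 5}

```text
time: 6.38
eef_pos: [0.4999, -0.0132, 0.0654]
tcp_rot: [0.707, 0.06, -0.702, 0.06]
contact_force: [-2.5, 0.7, 5.9]
opening: 0.133
```

```bash
python3 - <<'E'
from h import *
np.set_printoptions(precision=4,suppress=True)
im=ctrl.read_camera("scene"); i2=ctrl.read_camera("top"); w=ctrl.read_camera("wrist")
a=cv2.resize(im[190:320,240:370],(400,400),interpolation=cv2.INTER_CUBIC); b=cv2.resize(i2[200:310,270:380],(400,400),interpolation=cv2.INTER_CUBIC)
cv2.imwrite("pics/c3.png",np.hstack([a,b])); cv2.imwrite("pics/w4.png",w); np.save("w4.npy",ctrl.calibration("wrist"),allow_pickle=True)
s=ctrl.get_state(); print(s["eef_pos"],s["contact_force"],s["time"])
E
```

```text
[ 0.4999 -0.0131  0.0654] [-1.499   0.5613  6.4478] 6.5333
```

View pics/w4.png

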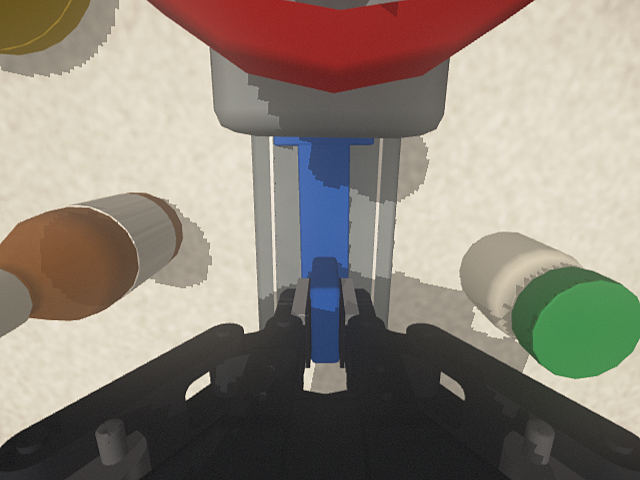

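Request:
play_rows:
  targets:
    - {"delta_pos": [0.0015,0.0003,0.0008],"delta_rot": [0,0,0],"claw": 5}
    - {"delta_pos": [0.003,0.0005,0.0008],"delta_rot": [0,0,0],"claw": 5}
    - {"delta_pos": [0.003,0.0005,0.0008],"delta_rot": [0,0,0],"claw": 5}

```text
time: 6.78
eef_pos: [0.5024, -0.0126, 0.0659]
tcp_rot: [0.707, 0.06, -0.702, 0.06]
contact_force: [-2.5, 0.0, -0.2]
opening: 0.134
```

Request:
play_rows:
  targets:
    - {"delta_pos": [0.001,0.0002,0],"delta_rot": [0,0,0],"claw": 5}
    - {"delta_pos": [0.002,0.0003,0],"delta_rot": [0,0,0],"claw": 5}
    - {"delta_pos": [0.002,0.0003,0],"delta_rot": [0,0,0],"claw": 5}

```text
time: 7.03
eef_pos: [0.5026, -0.0124, 0.0654]
tcp_rot: [0.705, 0.06, -0.704, 0.06]
contact_force: [-9.2, -2.2, 5.4]
opening: 0.129
```

Request:
play_rows:
  targets:
    - {"delta_pos": [-0.0018,-0.0003,0.0004],"delta_rot": [0,0,0],"claw": 5}
    - {"delta_pos": [-0.0018,-0.0003,0.0004],"delta_rot": [0,0,0],"claw": 5}
    - {"delta_pos": [-0.0018,-0.0003,0.0004],"delta_rot": [0,0,0],"claw": 35}
    - {"delta_pos": [-0.0018,-0.0003,0.0004],"delta_rot": [0,0,0],"claw": 35}
    - {"delta_pos": [-0.0018,-0.0003,0.0004],"delta_rot": [0,0,0],"claw": 35}
    - {"delta_pos": [-0.0018,-0.0003,0.0004],"delta_rot": [0,0,0],"claw": 35}
    - {"delta_pos": [-0.0018,-0.0003,0.0004],"delta_rot": [0,0,0],"claw": 35}

```text
time: 7.62
eef_pos: [0.501, -0.0126, 0.0659]
tcp_rot: [0.705, 0.06, -0.704, 0.06]
contact_force: [0.3, 0.2, 0.4]
opening: 0.413
```

```bash
python3 - <<'E'
from h import *
im=ctrl.read_camera("wrist"); cv2.imwrite("pics/w5.png",im)
m,l,b=blobs(im,(100,125),100,30,300)
for r in (143,160,200,240): x=np.where(m[r,250:400])[0]+250; print(r,x[0],x[-1])
col=np.where(m[100:400,290])[0]+100; print(col[:3],col[-1:])
E
```

```text
143 278 362
160 301 351
200 301 350
240 302 349
[142 143] [143]
```

Request:
play_rows:
  targets:
    - {"delta_pos": [0,0,0.03],"delta_rot": [0,0,0],"claw": 35}
    - {"delta_pos": [0,0,0.07],"delta_rot": [0,0,0],"claw": 35}
    - {"delta_pos": [0,0,0.11],"delta_rot": [0,0,0],"claw": 35}
    - {"delta_pos": [0,0,0.15],"delta_rot": [0,0,0],"claw": 35}
    - {"delta_pos": [0,0,0.16],"delta_rot": [0,0,0],"claw": 0}
    - {"delta_pos": [0.03,0.005,0.16],"delta_rot": [0,0,0],"claw": 0}
    - {"delta_pos": [0.06,0.009,0.16],"delta_rot": [0,0,0],"claw": 0}
    - {"delta_pos": [0.091,0.014,0.16],"delta_rot": [0,0,0],"claw": 0}
    - {"delta_pos": [0.091,0.014,0.16],"delta_rot": [0,0,0],"claw": 0}
    - {"delta_pos": [0.091,0.014,0.14],"delta_rot": [0,0,0],"claw": 0}
    - {"delta_pos": [0.091,0.014,0.13],"delta_rot": [0,0,0],"claw": 0}
    - {"delta_pos": [0.091,0.014,0.13],"delta_rot": [0,0,0],"claw": 0}

```text
time: 8.67
eef_pos: [0.5894, 0.0017, 0.1919]
tcp_rot: [-0.702, -0.061, 0.707, -0.06]
contact_force: [-0.5, -0.3, -0.1]
opening: 0.001
```

```bash
python3 - <<'E'
from h import *
np.set_printoptions(precision=4,suppress=True)
w=ctrl.read_camera("wrist"); cv2.imwrite("pics/w6.png",w); t=ctrl.read_camera("top"); s=ctrl.read_camera("scene"); st=ctrl.get_state()
c=ctrl.calibration("wrist"); print(st["eef_pos"],st["contact_force"],proj("w",[.592,.0015,.162],c))
a=cv2.resize(w,(400,300)); b=cv2.resize(s[150:300,220:420],(400,300)); cv2.imwrite("pics/c4.png",np.hstack([a,b]))
E
```

```text
[0.5915 0.0013 0.1961] [0.6079 0.4006 0.2245] [321.4136 286.1369]
```

View pics/c4.png

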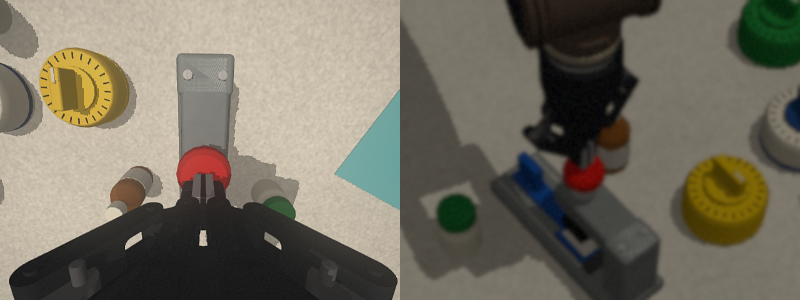

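The closed fingers are centred over the knob and the blue paddle lies in the mouth. Next I'll press in steps, watching the force.

Request:
play_rows:
  targets:
    - {"delta_pos": [0,0,-0.008],"delta_rot": [0,0,0],"claw": 0}
    - {"delta_pos": [0,0,-0.014],"delta_rot": [0,0,0],"claw": 0}
    - {"delta_pos": [0,0,-0.02],"delta_rot": [0,0,0],"claw": 0}
    - {"delta_pos": [0,0,-0.026],"delta_rot": [0,0,0],"claw": 0}
    - {"delta_pos": [0,0,-0.029],"delta_rot": [0,0,0],"claw": 0}
    - {"delta_pos": [0,0,-0.029],"delta_rot": [0,0,0],"claw": 0}

```text
time: 9.32
eef_pos: [0.5924, 0.001, 0.1682]
tcp_rot: [0.706, 0.06, -0.703, 0.061]
contact_force: [-0.9, 0.3, 7.4]
opening: -0.003
```

Request:
play_rows:
  targets:
    - {"delta_pos": [0,0,-0.003],"delta_rot": [0,0,0],"claw": 0}
    - {"delta_pos": [0,0,-0.005],"delta_rot": [0,0,0],"claw": 0}
    - {"delta_pos": [0,0,-0.006],"delta_rot": [0,0,0],"claw": 0}
    - {"delta_pos": [0,0,-0.006],"delta_rot": [0,0,0],"claw": 0}

```text
time: 9.65
eef_pos: [0.5926, 0.001, 0.165]
tcp_rot: [0.705, 0.06, -0.704, 0.061]
contact_force: [-4.6, 1.9, 13.2]
opening: 0.002
```

Request:
play_rows:
  targets:
    - {"delta_pos": [0,0,-0.003],"delta_rot": [0,0,0],"claw": 0}
    - {"delta_pos": [0,0,-0.003],"delta_rot": [0,0,0],"claw": 0}
    - {"delta_pos": [0,0,-0.003],"delta_rot": [0,0,0],"claw": 0}
    - {"delta_pos": [0,0,-0.003],"delta_rot": [0,0,0],"claw": 0}
    - {"delta_pos": [0,0,-0.003],"delta_rot": [0,0,0],"claw": 0}
    - {"delta_pos": [0,0,-0.003],"delta_rot": [0,0,0],"claw": 0}

```text
time: 10.15
eef_pos: [0.5927, 0.001, 0.165]
tcp_rot: [0.705, 0.06, -0.704, 0.061]
contact_force: [-5.6, 0.7, 13.7]
opening: -0.002
```

Request:
play_rows:
  targets:
    - {"delta_pos": [0,0,0.005],"delta_rot": [0,0,0],"claw": 0}
    - {"delta_pos": [0,0,0.012],"delta_rot": [0,0,0],"claw": 0}
    - {"delta_pos": [0,0,0.02],"delta_rot": [0,0,0],"claw": 0}
    - {"delta_pos": [0,0,0.03],"delta_rot": [0,0,0],"claw": 0}
    - {"delta_pos": [0,0,0.06],"delta_rot": [0,0,0],"claw": 0}
    - {"delta_pos": [0,0,0.085],"delta_rot": [0,0,0],"claw": 0}
    - {"delta_pos": [0,0,0.085],"delta_rot": [0,0,0],"claw": 0}
    - {"delta_pos": [0,0,0.085],"delta_rot": [0,0,0],"claw": 0}

```text
time: 10.82
eef_pos: [0.5935, 0.0009, 0.2518]
tcp_rot: [0.707, 0.059, -0.703, 0.061]
contact_force: [-0.3, -0.2, -0.0]
opening: 0.002
```

```bash
python3 - <<'E'
from h import *
np.set_printoptions(precision=4,suppress=True)
w=ctrl.read_camera("wrist"); c=ctrl.calibration("wrist"); t=ctrl.read_camera("top"); s=ctrl.read_camera("scene"); st=ctrl.get_state()
cv2.imwrite("pics/t7.png",t);cv2.imwrite("pics/s7.png",s);cv2.imwrite("pics/w7.png",w)
print(st["eef_pos"],st["contact_force"],st["qpos"],st["time"])
old=cv2.imread("pics/scene0.png")
for im in(old,s):
    m,l,b=blobs(im,(0,4),120,40,150); print([ (x[1],x[2]) for x in b])
# key
a=old[170:270,380:490]; tt=cv2.imread("pics/top0.png")[220:285,180:250]
cv2.imwrite("pics/c5.png",np.hstack([cv2.resize(s[180:250,380:450],(400,400),interpolation=cv2.INTER_CUBIC),cv2.resize(t[220:285,180:245],(400,400),interpolation=cv2.INTER_CUBIC)]))
E
```

```text
[0.5917 0.0012 0.2479] [-0.3269  0.5552  0.2783] [-0.169   0.1123  1.7947 -0.0012  1.2357  1.2315] 10.9667
[(array([302, 226,  21,  20, 333], dtype=int32), array([311.6036, 235.6637]))]
[(array([302, 226,  21,  20, 326], dtype=int32), array([311.7454, 235.7546]))]
```

View pics/c5.png

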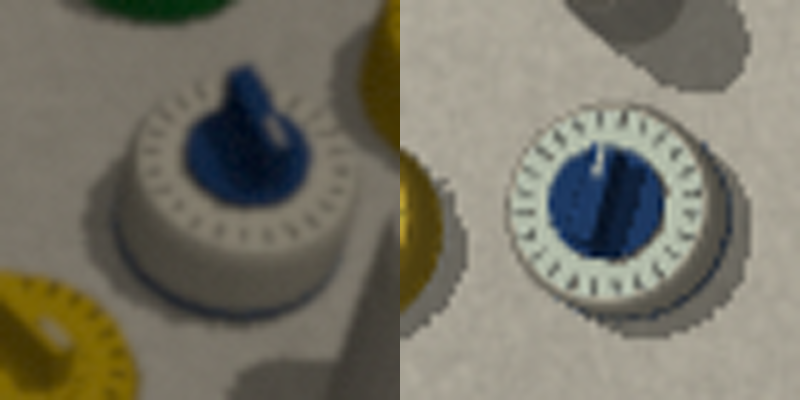

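The plunger is back up: the knob pixel matches the start. The timer is white with a blue key near (0.600, 0.297). I'll hover there with the jaws flipped, so the last joint has range for the clockwise turn.

Request:
play_rows:
  targets:
    - {"delta_pos": [0.008,0.03,0],"delta_rot": [0,0,0.04],"claw": 50}
    - {"delta_pos": [0.008,0.06,0],"delta_rot": [0,0,0.08],"claw": 50}
    - {"delta_pos": [0.008,0.09,0],"delta_rot": [0,0,0.12],"claw": 50}
    - {"delta_pos": [0.008,0.12,0],"delta_rot": [0,0,0.16],"claw": 50}
    - {"delta_pos": [0.008,0.15,0],"delta_rot": [0,0,0.2],"claw": 50}
    - {"delta_pos": [0.008,0.18,0],"delta_rot": [0,0,0.24],"claw": 50}
    - {"delta_pos": [0.008,0.21,0],"delta_rot": [0,0,0.28],"claw": 50}
    - {"delta_pos": [0.008,0.24,0],"delta_rot": [0,0,0.32],"claw": 50}
    - {"delta_pos": [0.008,0.27,0],"delta_rot": [0,0,0.36],"claw": 50}
    - {"delta_pos": [0.008,0.296,0],"delta_rot": [0,0,0.4],"claw": 50}
    - {"delta_pos": [0.008,0.296,0],"delta_rot": [0,0,0.44],"claw": 50}
    - {"delta_pos": [0.008,0.296,0],"delta_rot": [0,0,0.48],"claw": 50}
    - {"delta_pos": [0.008,0.296,0],"delta_rot": [0,0,0.52],"claw": 50}
    - {"delta_pos": [0.008,0.296,0],"delta_rot": [0,0,0.56],"claw": 50}
    - {"delta_pos": [0.008,0.296,0],"delta_rot": [0,0,0.6],"claw": 50}
    - {"delta_pos": [0.008,0.296,0],"delta_rot": [0,0,0.64],"claw": 50}
    - {"delta_pos": [0.008,0.296,0],"delta_rot": [0,0,0.68],"claw": 50}
    - {"delta_pos": [0.008,0.296,0],"delta_rot": [0,0,0.72],"claw": 50}
    - {"delta_pos": [0.008,0.296,0],"delta_rot": [0,0,0.76],"claw": 50}
    - {"delta_pos": [0.008,0.296,0],"delta_rot": [0,0,0.8],"claw": 50}

```text
time: 12.63
eef_pos: [0.5988, 0.2969, 0.2453]
tcp_rot: [0.162, 0.689, -0.163, 0.687]
contact_force: [0.0, -0.1, 0.6]
opening: 0.584
```

Request:
play_rows:
  targets:
    - {"delta_pos": [0,0,0],"delta_rot": [0,0,0.04],"claw": 50}
    - {"delta_pos": [0,0,0],"delta_rot": [0,0,0.08],"claw": 50}
    - {"delta_pos": [0,0,0],"delta_rot": [0,0,0.08],"claw": 50}
    - {"delta_pos": [0,0,0],"delta_rot": [0,0,0.08],"claw": 50}

```text
time: 12.97
eef_pos: [0.5982, 0.2966, 0.2434]
tcp_rot: [0.075, 0.705, -0.077, 0.701]
contact_force: [-0.0, 0.4, -0.1]
opening: 0.585
```

```bash
python3 - <<'E'
from h import *
from scipy.spatial.transform import Rotation as Ro
np.set_printoptions(precision=4,suppress=True)
im=ctrl.read_camera("wrist"); cv2.imwrite("pics/w8.png",im); c=ctrl.calibration("wrist"); np.save("w8.npy",c,allow_pickle=True)
s=ctrl.get_state(); Rt=Ro.from_quat(s["tcp_rot"]).as_matrix(); print(s["eef_pos"],s["qpos"],"jaw yaw",np.arctan2(Rt[1,1],Rt[0,1]))
print(proj("w",[.6,.297,.087],c))
m,l,b=blobs(im,(100,125),80,25,100)
for i,st,ce in b: print(st,ce)
E
```

```text
[0.5984 0.2967 0.2439] [ 0.309   0.2827  1.6042 -0.0011  1.2593 -1.0451] jaw yaw 1.3544848554165503
[327.8652 230.9882]
[   0  160   92  135 2804] [ 34.0959 222.7389]
[ 322  192   33   59 1146] [337.6798 221.5541]
[301 204  19  40 319] [307.9749 223.069 ]
[160 432  16  23 128] [167.375 443.125]
```

View pics/w8.png

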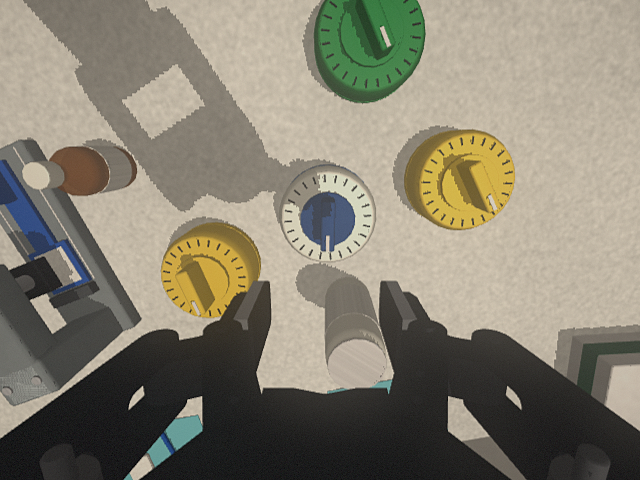

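```bash
python3 - <<'E'
from h import *
np.set_printoptions(precision=4,suppress=True,linewidth=220)
im=cv2.imread("pics/w8.png"); c=np.load("w8.npy",allow_pickle=True).item()
g=im[...,0].astype(int)
for r in range(188,256,4): print(r,' '.join(f"{v:3d}" for v in g[r,296:362:2]))
h=cv2.cvtColor(im,cv2.COLOR_BGR2HSV)
m=((h[...,1]<60)&(h[...,2]>185)).astype(np.uint8); m[:150]=0;m[270:]=0;m[:,:270]=0;m[:,390:]=0
pts=np.argwhere(m)[:,::-1].astype(np.float32); hull=cv2.convexHull(pts)
e=cv2.fitEllipse(hull); print(e,ray("w",e[0],.05,c))
b=((h[...,0]>=100)&(h[...,0]<=125)&(h[...,1]>80)).astype(np.uint8); b[:185]=0;b[260:]=0;b[:,:295]=0;b[:,:360][:, :0]=0;b[:,362:]=0
hb=cv2.convexHull(np.argwhere(b)[:,::-1].astype(np.float32)); e=cv2.fitEllipse(hb); print(e,ray("w",e[0],.057,c))
E
```

```text
188 128 125 127 125 131  73 125 126 126 125 125 167 190 186 190 188 189 189 188 188 189 189 190 193 190 189 189 196 160  45 180 193 193
192  60  98 129 125 126 127 125 122 126 126 128 130 109 104  95  91  95 118 141 109 154 198 189 190 192 189 191 190 183 196 190 190 193
196 125 127 127 124 126 126 126 128 114  81  88  86  86  90  86  89  85  96 115 119 119 120 104 149 195 191 190 190 191 194 195 174  87
200 124 123 126 125 125 129  89  85  86  85  85  84  89  75  80  78  77  78  75  77 115 120 120 120 121 105 195 192 191 189 192 192 192
204 120 123 126 123 110  85  85  82  85  89  89  86  89  81  86  86  87  84 122 112 117 120 122 122 119 118 119  98 196 190 189 187 191
208 187 194 122 125  84  84  94 116 118  84  89  87  90  84  86  87  86  85 121 109 119 122 121 119 119 120 119 119 120 196 188 189 192
212 184 189 128 117 116 117 117 115  87  83  85  85  85  83  87  87  88 120 123 111 120 119 120 121 125 121 122 122 118 168 191 189 187
216 184 171 116 114 115 116 115 114 123  86  87  86  88  79  80 108 108 107 122 107 118 119 120 119 120 121 123 122 121 111 190 189 191
220 183 189 
[... 790 characters left out ...]
5 192 188 187
244 183 182 181 192 143 185 185 183 183 186 176 151 101 110 116 180 186 118 121  88 130 173 191 188 186 185 187 187 188 193 164  75 189
248 168 189  85 116 188 182 184 186 188 183 180 186 130 109 115 179 185 120 117 151 187 187 184 185 185 170  56 190 187 187 188 186 149
252 174 120 143 179 184 182 193  72 171 185 185 186  94 175 175 186 152 122 183 187 185 172 119 190 184 185 195  96 184 169 131 171 171Traceback (most recent call last):
  File "<stdin>", line 9, in <module>
cv2.error: OpenCV(4.12.0) /io/opencv/modules/imgproc/src/shapedescr.cpp:361: error: (-201:Incorrect size of input array) There should be at least 5 points to fit the ellipse in function 'fitEllipseNoDirect'
```

```bash
python3 - <<'E'
from h import *
np.set_printoptions(precision=4,suppress=True)
im=cv2.imread("pics/w8.png"); c=np.load("w8.npy",allow_pickle=True).item()
a,b=ray("w",(328,200),.087,c),ray("w",(328.3,251.5),.087,c); print(a,b,(a+b)/2,np.linalg.norm(a-b),"wing yaw",np.arctan2(*(b-a)[1::-1]))
l,r=ray("w",(299.5,221),.057,c),ray("w",(354,221),.057,c); print("flange l/r",(l+r)/2,np.linalg.norm(l-r))
print("top cam",ray("top",(213.6,253),.05),proj("w",[.5955,.297,.057],c))
E
```

```text
[0.5741 0.3027 0.087 ] [0.618  0.2935 0.087 ] [0.596  0.2981 0.087 ] 0.04490291748040215 wing yaw -0.20697562248896598
flange l/r [0.5979 0.2966 0.057 ] 0.05108339135457312
top cam [0.596  0.2986 0.05  ] [326.6567 218.4914]
```

Request:
play_rows:
  targets:
    - {"delta_pos": [-0.0024,0.0013,-0.04],"delta_rot": [0,0,0.003],"claw": 45}
    - {"delta_pos": [-0.0024,0.0013,-0.08],"delta_rot": [0,0,0.003],"claw": 45}
    - {"delta_pos": [-0.0024,0.0013,-0.12],"delta_rot": [0,0,0.003],"claw": 45}
    - {"delta_pos": [-0.0024,0.0013,-0.145],"delta_rot": [0,0,0.003],"claw": 45}
    - {"delta_pos": [-0.0024,0.0013,-0.157],"delta_rot": [0,0,0.003],"claw": 45}
    - {"delta_pos": [-0.0024,0.0013,-0.157],"delta_rot": [0,0,0.003],"claw": 45}
    - {"delta_pos": [-0.0024,0.0013,-0.157],"delta_rot": [0,0,0.003],"claw": 45}
    - {"delta_pos": [-0.0024,0.0013,-0.157],"delta_rot": [0,0,0.003],"claw": 5}
    - {"delta_pos": [-0.0024,0.0013,-0.157],"delta_rot": [0,0,0.003],"claw": 5}
    - {"delta_pos": [-0.0024,0.0013,-0.157],"delta_rot": [0,0,0.003],"claw": 5}
    - {"delta_pos": [-0.0024,0.0013,-0.157],"delta_rot": [0,0,0.003],"claw": 5}
    - {"delta_pos": [-0.0024,0.0013,-0.157],"delta_rot": [0,0,0.003],"claw": 5}
    - {"delta_pos": [-0.0024,0.0013,-0.157],"delta_rot": [0,0,0.003],"claw": 5}
  newtons: 50

```text
time: 14.1
eef_pos: [0.5975, 0.2987, 0.0897]
tcp_rot: [0.073, 0.703, -0.073, 0.703]
contact_force: [-0.8, 0.2, 6.6]
opening: 0.129
```

```bash
python3 - <<'E'
from h import *
s=ctrl.get_state(); print(s["eef_pos"],s["qpos"],s["contact_force"],s["wrist_torque"],s["opening"])
E
```

```text
[0.59745572 0.29873304 0.08966665] [ 3.12227781e-01  4.42579729e-01  1.69899784e+00 -7.22436278e-04
  1.00004646e+00 -1.05087977e+00] [-0.84130215  0.24708342  6.55085617] [ 0.21515322  0.11051387 -0.09365403] 0.12891531291604663
```

Request:
play_rows:
  targets:
    - {"delta_pos": [-0.0003,0,0],"delta_rot": [0,0,-0.03],"claw": 5}
    - {"delta_pos": [-0.0003,0,0],"delta_rot": [0,0,-0.06],"claw": 5}
    - {"delta_pos": [-0.0006,0,0],"delta_rot": [0,0,-0.09],"claw": 5}
    - {"delta_pos": [-0.0006,0,0],"delta_rot": [0,0,-0.12],"claw": 5}
    - {"delta_pos": [-0.0006,0,0],"delta_rot": [0,0,-0.15],"claw": 5}
    - {"delta_pos": [-0.0008,0,0],"delta_rot": [0,0,-0.18],"claw": 5}
    - {"delta_pos": [-0.0008,0,0],"delta_rot": [0,0,-0.21],"claw": 5}
    - {"delta_pos": [-0.0008,0,0],"delta_rot": [0,0,-0.24],"claw": 5}
    - {"delta_pos": [-0.0008,0,0],"delta_rot": [0,0,-0.27],"claw": 5}
    - {"delta_pos": [-0.0008,0,0],"delta_rot": [0,0,-0.3],"claw": 5}
    - {"delta_pos": [-0.0008,0,0],"delta_rot": [0,0,-0.3],"claw": 5}

```text
time: 15.02
eef_pos: [0.5972, 0.2985, 0.0897]
tcp_rot: [0.385, 0.593, -0.385, 0.594]
contact_force: [3.1, 0.7, -1.6]
opening: 0.129
```

```bash
cat > st.py <<'E'
from h import *
from scipy.spatial.transform import Rotation as Ro
np.set_printoptions(precision=3,suppress=True)
s=ctrl.get_state(); R=Ro.from_quat(s["tcp_rot"]).as_matrix(); print(s["eef_pos"],"j6",s["qpos"][5],s["contact_force"],s["wrist_torque"],s["opening"],"jaw",np.arctan2(R[1,1],R[0,1]),"down",R[:,0],s["time"])
E
python3 st.py
```

```text
[0.597 0.299 0.09 ] j6 -0.10662905721071039 [ 3.101  0.707 -1.59 ] [ 0.041 -0.387 -0.082] 0.12933751975028526 jaw 0.419416608166848 down [ 0.001 -0.001 -1.   ] 15.0167
```

Request:
play_rows:
  targets:
    - {"delta_pos": [-0.0005,0,0],"delta_rot": [0,0,-0.03],"claw": 5}
    - {"delta_pos": [-0.0005,0,0],"delta_rot": [0,0,-0.06],"claw": 5}
    - {"delta_pos": [-0.0005,0,0],"delta_rot": [0,0,-0.09],"claw": 5}
    - {"delta_pos": [-0.0005,0,0],"delta_rot": [0,0,-0.12],"claw": 5}
    - {"delta_pos": [-0.0005,0,0],"delta_rot": [0,0,-0.15],"claw": 5}
    - {"delta_pos": [-0.0005,0,0],"delta_rot": [0,0,-0.18],"claw": 5}
    - {"delta_pos": [-0.0005,0,0],"delta_rot": [0,0,-0.2],"claw": 5}
    - {"delta_pos": [-0.0005,0,0],"delta_rot": [0,0,-0.2],"claw": 5}

```text
time: 15.68
eef_pos: [0.5969, 0.2985, 0.0897]
tcp_rot: [0.549, 0.445, -0.549, 0.446]
contact_force: [2.2, 0.3, -0.3]
opening: 0.128
```

```bash
python3 st.py
```

```text
[0.597 0.298 0.09 ] j6 0.5212192193015678 [ 2.183  0.261 -0.307] [ 0.055 -0.309 -0.085] 0.12829629515192298 jaw -0.20780889020220408 down [ 0.002 -0.001 -1.   ] 15.6833
```

Turned 1.56 rad so far. I'll continue in smaller steps towards the stop.

Request:
play_rows:
  targets:
    - {"delta_pos": [-0.0005,0,0],"delta_rot": [0,0,-0.03],"claw": 5}
    - {"delta_pos": [-0.0005,0,0],"delta_rot": [0,0,-0.06],"claw": 5}
    - {"delta_pos": [-0.0005,0,0],"delta_rot": [0,0,-0.09],"claw": 5}
    - {"delta_pos": [-0.0005,0,0],"delta_rot": [0,0,-0.1],"claw": 5}
    - {"delta_pos": [-0.0005,0,0],"delta_rot": [0,0,-0.1],"claw": 5}

```text
time: 16.1
eef_pos: [0.5968, 0.2985, 0.0897]
tcp_rot: [0.612, 0.354, -0.611, 0.356]
contact_force: [2.2, 0.4, -2.3]
opening: 0.124
```

```bash
python3 st.py
```

```text
[0.597 0.299 0.09 ] j6 0.8334517049617958 [ 2.205  0.445 -2.295] [ 0.113 -0.436  0.005] 0.12373219283306167 jaw -0.5195946117786314 down [ 0.002 -0.001 -1.   ] 16.1
```

Request:
play_rows:
  targets:
    - {"delta_pos": [0,0,0],"delta_rot": [0,0,-0.02],"claw": 5}
    - {"delta_pos": [0,0,0],"delta_rot": [0,0,-0.04],"claw": 5}
    - {"delta_pos": [0,0,0],"delta_rot": [0,0,-0.04],"claw": 5}

```text
time: 16.35
eef_pos: [0.5968, 0.2986, 0.0897]
tcp_rot: [0.633, 0.315, -0.632, 0.317]
contact_force: [2.6, 0.3, -1.8]
opening: 0.127
```

```bash
python3 st.py
```

```text
[0.597 0.299 0.09 ] j6 0.9574305163185052 [ 2.555  0.322 -1.804] [ 0.166 -0.265 -0.049] 0.1268277185784842 jaw -0.6434178313451387 down [ 0.002 -0.001 -1.   ] 16.35
```

Request:
play_rows:
  targets:
    - {"delta_pos": [0,0,0],"delta_rot": [0,0,-0.03],"claw": 5}
    - {"delta_pos": [0,0,0],"delta_rot": [0,0,-0.06],"claw": 5}
    - {"delta_pos": [0,0,0],"delta_rot": [0,0,-0.08],"claw": 5}
    - {"delta_pos": [0,0,0],"delta_rot": [0,0,-0.08],"claw": 5}

```text
time: 16.68
eef_pos: [0.5967, 0.2986, 0.0897]
tcp_rot: [0.667, 0.235, -0.666, 0.236]
contact_force: [1.5, 0.6, -1.4]
opening: 0.13
```

```bash
python3 st.py; python3 - <<'E'
from h import *
im=ctrl.read_camera("wrist"); t=ctrl.read_camera("top"); s=ctrl.read_camera("scene")
cv2.imwrite("pics/w9.png",im)
b=cv2.resize(s[150:260,370:480],(400,400),interpolation=cv2.INTER_CUBIC)
cv2.imwrite("pics/c6.png",np.hstack([im[120:420,170:470], cv2.resize(b,(300,300))]))
E
```

```text
[0.597 0.299 0.09 ] j6 1.206716455187226 [ 1.458  0.6   -1.412] [ 0.156 -0.18   0.   ] 0.1303357084071506 jaw -0.8924056528922601 down [ 0.002 -0.002 -1.   ] 16.6833
```

Request:
play_rows:
  targets:
    - {"delta_pos": [0,0,0],"delta_rot": [0,0,-0.03],"claw": 5}
    - {"delta_pos": [0,0,0],"delta_rot": [0,0,-0.06],"claw": 5}
    - {"delta_pos": [0,0,0],"delta_rot": [0,0,-0.08],"claw": 5}
    - {"delta_pos": [0,0,0],"delta_rot": [0,0,-0.08],"claw": 5}

```text
time: 17.17
eef_pos: [0.5967, 0.2987, 0.0897]
tcp_rot: [0.691, 0.15, -0.691, 0.151]
contact_force: [2.2, 0.3, -0.5]
opening: 0.127
```

```bash
python3 st.py
```

```text
[0.597 0.299 0.09 ] j6 1.4563792905706778 [ 2.184  0.254 -0.467] [ 0.198 -0.236 -0.064] 0.12707794414210158 jaw -1.141924316398223 down [ 0.001 -0.002 -1.   ] 17.1667
```

Request:
play_rows:
  targets:
    - {"delta_pos": [0,0,0],"delta_rot": [0,0,-0.03],"claw": 5}
    - {"delta_pos": [0,0,0],"delta_rot": [0,0,-0.06],"claw": 5}
    - {"delta_pos": [0,0,0],"delta_rot": [0,0,-0.08],"claw": 5}
    - {"delta_pos": [0,0,0],"delta_rot": [0,0,-0.08],"claw": 5}

```text
time: 17.5
eef_pos: [0.5967, 0.2988, 0.0897]
tcp_rot: [0.704, 0.063, -0.704, 0.065]
contact_force: [1.3, 1.3, 0.0]
opening: 0.129
```

```bash
python3 st.py; python3 - <<'E'
from h import *
w=ctrl.read_camera("wrist"); old=cv2.imread("pics/w9.png"); cv2.imwrite("pics/w10.png",w)
m,l,b=blobs(w,(100,125),80,25,60); print([(x[1],x[2]) for x in b])
m,l,b=blobs(old,(100,125),80,25,60); print([(x[1],x[2]) for x in b])
E
```

```text
[0.597 0.299 0.09 ] j6 1.7042988394394347 [1.262 1.291 0.011] [ 0.25  -0.166  0.429] 0.12905315430501205 jaw -1.38915355127978 down [ 0.001 -0.003 -1.   ] 17.5
[(array([ 274,  238,  102,  126, 4578], dtype=int32), array([322.4041066 , 288.24748799]))]
[(array([ 274,  238,  103,   66, 2647], dtype=int32), array([324.94635436, 266.1038912 ])), (array([ 311,  268,   29,   96, 2366], dtype=int32), array([324.76331361, 311.57523246]))]
```

The torque jumped to 0.43 N m, which suggests the stop. I'll push a touch more and hold.

Request:
play_rows:
  targets:
    - {"delta_pos": [0,0,0],"delta_rot": [0,0,-0.02],"claw": 5}
    - {"delta_pos": [0,0,0],"delta_rot": [0,0,-0.03],"claw": 5}
    - {"delta_pos": [0,0,0],"delta_rot": [0,0,-0.03],"claw": 5}
    - {"delta_pos": [0,0,0],"delta_rot": [0,0,-0.03],"claw": 5}

```text
time: 17.88
eef_pos: [0.5967, 0.2988, 0.0897]
tcp_rot: [0.707, 0.032, -0.706, 0.034]
contact_force: [-0.3, 0.5, -1.1]
opening: 0.128
```

```bash
python3 st.py
```

```text
[0.597 0.299 0.09 ] j6 1.7924972843994884 [-0.313  0.512 -1.113] [ 0.32  -0.199  0.995] 0.1281688888611282 jaw -1.476755108940245 down [ 0.001 -0.003 -1.   ] 17.8833
```

Request:
play_rows:
  targets:
    - {"delta_pos": [0,0,0],"delta_rot": [0,0,0.015],"claw": 5}
    - {"delta_pos": [0,0,0],"delta_rot": [0,0,0.015],"claw": 40}
    - {"delta_pos": [0,0,0],"delta_rot": [0,0,0.015],"claw": 40}
    - {"delta_pos": [0,0,0],"delta_rot": [0,0,0.015],"claw": 40}
    - {"delta_pos": [0,0,0],"delta_rot": [0,0,0.015],"claw": 40}
    - {"delta_pos": [0,0,0],"delta_rot": [0,0,0.015],"claw": 40}
    - {"delta_pos": [0,0,0.03],"delta_rot": [0,0,0.015],"claw": 40}
    - {"delta_pos": [0,0,0.07],"delta_rot": [0,0,0.015],"claw": 40}
    - {"delta_pos": [0,0,0.11],"delta_rot": [0,0,0.015],"claw": 40}
    - {"delta_pos": [0,0,0.15],"delta_rot": [0,0,0.015],"claw": 40}
    - {"delta_pos": [-0.04,0,0.16],"delta_rot": [0,0,0.015],"claw": 40}
    - {"delta_pos": [-0.08,0,0.16],"delta_rot": [0,0,0.015],"claw": 40}
    - {"delta_pos": [-0.11,0,0.16],"delta_rot": [0,0,0.015],"claw": 40}
    - {"delta_pos": [-0.11,0,0.16],"delta_rot": [0,0,0.015],"claw": 40}
    - {"delta_pos": [-0.11,0,0.16],"delta_rot": [0,0,0.015],"claw": 40}

```text
time: 19.13
eef_pos: [0.4854, 0.2989, 0.2499]
tcp_rot: [0.706, 0.049, -0.705, 0.051]
contact_force: [1.0, -0.7, -0.0]
opening: 0.468
```

```bash
python3 st.py; python3 - <<'E'
from h import *
w=ctrl.read_camera("wrist"); t=ctrl.read_camera("top"); s=ctrl.read_camera("scene"); c=ctrl.calibration("wrist")
print("key px",proj("w",[.596,.298,.087],c), proj("w",[.5,.09,.05],c))
o=cv2.imread("pics/scene0.png"); ot=cv2.imread("pics/top0.png")
for nm,h in(("red",(0,4)),("orange",(6,14)),("green",(55,80))):
  for a,b,k in((o,s,"scene"),(ot,t,"top")):
    f=lambda im:[np.round(x[2],1).tolist() for x in blobs(im,h,120,40,100)[2] if 130<x[2][0]<480 and 180<x[2][1]<400]
    print(nm,k,f(a),f(b))
x=cv2.resize(s[160:400,130:480],(0,0),fx=1.15,fy=1.15); y=cv2.resize(w,(400,300)); z=np.zeros((300,800,3),np.uint8); z[:276,:402]=x[:276,:402]; z[:,400:]=y
tt=cv2.resize(t[195:315,180:500],(800,300),interpolation=cv2.INTER_CUBIC); cv2.imwrite("pics/c7.png",np.vstack([z,tt]))
E
```

```text
[0.485 0.299 0.25 ] j6 1.8053807641407942 [ 1.001 -0.705 -0.015] [ 0.008 -0.029  0.028] 0.46778566818893136 jaw -1.4287645040761352 down [ 0.002 -0.003 -1.   ] 19.1333
key px [342.63427573  92.66495505] [532.89890813 234.07836739]
red scene [[311.6, 235.7]] [[311.6, 235.5], [459.1, 338.6]]
red top [[320.9, 247.2]] [[320.9, 247.2]]
orange scene [[325.6, 216.3], [152.6, 357.1]] [[325.7, 216.1], [152.6, 357.2]]
orange top [[454.6, 252.5], [289.3, 285.7]] [[454.6, 252.6], [289.1, 285.6]]
green scene [[247.6, 256.2]] [[247.6, 256.2]]
green top [[363.5, 280.3], [188.8, 306.5]] [[363.5, 280.3]]
```

View pics/c7.png

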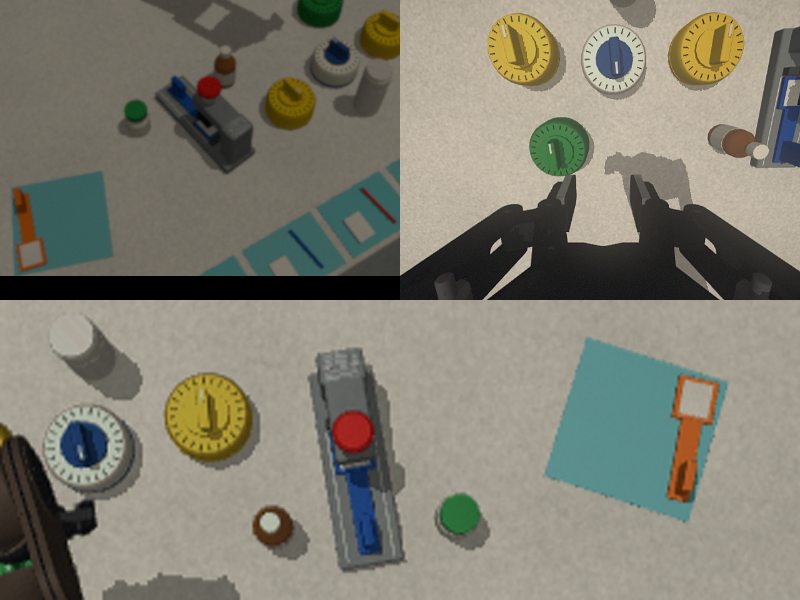

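The last view shows the key marker turned round to face the robot, the blue paddle straight in the stamper, the plunger up, and every bystander at its starting pixel.

```bash
python3 -c "
from plant import ctrl
print(ctrl.sign_off())"
```

```text
the job is handed in; nothing more can be done
None
```

I did all three parts and handed the job in at about 19 s of robot time; no verdict is reported.

- **Paddle:** I slid the blue paddle into the stamper until it met the back stop. The tool stopped moving with about 9 N of push-back. I then backed it off about 2 mm and released it. The last picture shows it lying straight between the lines.
- **Plunger:** I pressed it until it stopped with 13–14 N of push-back, at the height expected for full travel. I held it there about 0.5 s, and afterwards the red knob was back at its starting pixel.
- **Timer:** I wound the key clockwise about 2.8 rad in one grip, until the torque rose from about 0.1 to 1.0 N m at its stop. Its marker now faces the robot.
- **Other objects:** The orange paddle, bottle and jar are within 0.3 pixel of their starting positions in both fixed cameras. I checked the can only by eye, and it looks upright and in place. The arm is clear of everything.

Two things are less certain. The torque readings during the turn were noisy, so the fully wound key rests on the torque rise and the marker, not on a measured key angle. The wrist camera and the first pictures differed by about 4 mm on the key's position, and I used the close-up value.

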